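# Load the three-bay tile jig in its numbered order

### The job

Load the three white tiles lying on the bench into the three bays of the dark jig, one tile per bay, in the order of the pips on the bays' number plates: first the bay with one pip, then two, then three. Slide each tile flat along the bench into its bay, past the two sprung catches and against the springy bar at the back, until both catches have snapped out behind it and hold it there by themselves. Push gently (over 45 N chips the glazed edges), and do not disturb the other things on the bench.

Things in the scene. Friction and masses are not known exactly. Their poses are not given: they have to be found in the camera images.
- tile1: A white glazed ceramic tile, 100 x 100 mm square and 12 mm thick, about 0.2 kg, lying flat on the bench in front of the jig (too wide to grip across; the three tiles are alike and any tile may go in any bay). Origin: centre of its underside, z up; x and y are parallel to its edges.
- tile2: A white glazed ceramic tile, 100 x 100 mm square and 12 mm thick, about 0.2 kg, lying flat on the bench in front of the jig (too wide to grip across; the three tiles are alike and any tile may go in any bay). Origin: centre of its underside, z up; x and y are parallel to its edges.
- tile3: A white glazed ceramic tile, 100 x 100 mm square and 12 mm thick, about 0.2 kg, lying flat on the bench in front of the jig (too wide to grip across; the three tiles are alike and any tile may go in any bay). Origin: centre of its underside, z up; x and y are parallel to its edges.
- jig: Dark steel jig fixed to the bench, 211 x 533 mm, 18 mm high, no floor: three bays open to -x of the jig (the robot), centre lines at its y = +170, 0, -170 mm. Origin: on the bench where the centre of a tile seated in the middle bay lies; +x is the push-in direction. A bay is 103 mm wide (1.5 mm play each side); its mouth flares from 103 mm at x = -66 to 127 mm at x = -96 mm.
- catches (a point): Point on the bench on the middle bay's centre line, 50 mm towards the mouth from the jig's origin: here the near edge of a seated tile rests. In every bay a brass catch each side (x -66 to -50 mm of the jig, 2 to 12 mm high) juts in 6 to 8 mm, sloped to the mouth, square behind; it yields sideways under about 1 N. The gap between them, for a pusher, is 87 mm.
- stops (a point): Point on the bench on the middle bay's centre line, 53.5 mm beyond the jig's origin, level with the solid stops at the back of every bay: a tile can go 3.5 mm past its seated place, and the catches snap out behind it only there. A 50 mm wide sprung bar meets the tile 8 mm before it is seated and pushes back with about 3.5 N: let go too early, the tile comes back out.
- mark1: Number plate with 1 raised black pip: an aluminium plate 30 x 66 x 4 mm on the jig's back rail behind a bay, pips in a row across. Which bay has which plate differs from start to start. Origin: centre of its underside, 18 mm above the bench; its x and y axes are parallel to the jig's. The centre of the tile seated in this plate's bay lies on the plate's own centre line at x = -95 mm of the plate.
- mark2: Number plate with 2 raised black pips: an aluminium plate 30 x 66 x 4 mm on the jig's back rail behind a bay, pips in a row across. Which bay has which plate differs from start to start. Origin: centre of its underside, 18 mm above the bench; its x and y axes are parallel to the jig's. The centre of the tile seated in this plate's bay lies on the plate's own centre line at x = -95 mm of the plate.
- mark3: Number plate with 3 raised black pips: an aluminium plate 30 x 66 x 4 mm on the jig's back rail behind a bay, pips in a row across. Which bay has which plate differs from start to start. Origin: centre of its underside, 18 mm above the bench; its x and y axes are parallel to the jig's. The centre of the tile seated in this plate's bay lies on the plate's own centre line at x = -95 mm of the plate.
- tape: Bystander: roll of amber tape, 62 mm across, 24 mm high, on the jig's wall between the left and middle bays. Origin: centre of its underside.
- tin: Bystander: small steel tin, 56 mm across, 45 mm high, on the jig's wall between the middle and right bays. Origin: centre of its underside.
- mug: Bystander: white mug, 82 mm across, 95 mm high, left of the tiles. Origin: centre of its underside.
- spray: Bystander: clear bottle, 60 mm across, 190 mm high, right of the tiles. Origin: centre of its underside.
- scraper: Bystander: black-handled spatula, 190 mm long, lying right of the jig. Origin: under its middle.
- tray: Bystander: grey divided tray, 120 x 170 x 50 mm, left of the jig. Origin: centre of its underside.
Things that resemble listed ones, but are neither listed nor needed, are in the scene too. Leave any brown look-alike of the tile1 alone.

How it is judged (in metres and radians):
On the way, in this order (a step that is already met when the one before it is completed fails the run):
1. a tile is seated in the bay with one pip (((x of tile1 in the frame of mark1 between -0.0985 and -0.0895 m and y of tile1 in the frame of mark1 between -0.006 and 0.006 m and angle between the x axis of tile1 and the x axis of mark1, either way round below 0.06 rad and height (world z) of tile1 below 0.005 m) or (x of tile2 in the frame of mark1 between -0.0985 and -0.0895 m and y of tile2 in the frame of mark1 between -0.006 and 0.006 m and angle between the x axis of tile2 and the x axis of mark1, either way round below 0.06 rad and height (world z) of tile2 below 0.005 m) or (x of tile3 in the frame of mark1 between -0.0985 and -0.0895 m and y of tile3 in the frame of mark1 between -0.006 and 0.006 m and angle between the x axis of tile3 and the x axis of mark1, either way round below 0.06 rad and height (world z) of tile3 below 0.005 m))), for 0.2 s.
2. a tile is seated in the bay with two pips (((x of tile1 in the frame of mark2 between -0.0985 and -0.0895 m and y of tile1 in the frame of mark2 between -0.006 and 0.006 m and angle between the x axis of tile1 and the x axis of mark2, either way round below 0.06 rad and height (world z) of tile1 below 0.005 m) or (x of tile2 in the frame of mark2 between -0.0985 and -0.0895 m and y of tile2 in the frame of mark2 between -0.006 and 0.006 m and angle between the x axis of tile2 and the x axis of mark2, either way round below 0.06 rad and height (world z) of tile2 below 0.005 m) or (x of tile3 in the frame of mark2 between -0.0985 and -0.0895 m and y of tile3 in the frame of mark2 between -0.006 and 0.006 m and angle between the x axis of tile3 and the x axis of mark2, either way round below 0.06 rad and height (world z) of tile3 below 0.005 m))), for 0.2 s.
3. a tile is seated in the bay with three pips (((x of tile1 in the frame of mark3 between -0.0985 and -0.0895 m and y of tile1 in the frame of mark3 between -0.006 and 0.006 m and angle between the x axis of tile1 and the x axis of mark3, either way round below 0.06 rad and height (world z) of tile1 below 0.005 m) or (x of tile2 in the frame of mark3 between -0.0985 and -0.0895 m and y of tile2 in the frame of mark3 between -0.006 and 0.006 m and angle between the x axis of tile2 and the x axis of mark3, either way round below 0.06 rad and height (world z) of tile2 below 0.005 m) or (x of tile3 in the frame of mark3 between -0.0985 and -0.0895 m and y of tile3 in the frame of mark3 between -0.006 and 0.006 m and angle between the x axis of tile3 and the x axis of mark3, either way round below 0.06 rad and height (world z) of tile3 below 0.005 m))), for 0.2 s.
At the end, for the whole second after the job is handed in: Each of the three bays holds one tile, flat on the bench, its centre within 3.5 mm short and 5.5 mm beyond its seated place along the bay, within 6 mm across, squared within 0.06 rad, all at rest and held by the catches with the robot clear (((x of tile1 in the frame of mark1 between -0.0985 and -0.0895 m and y of tile1 in the frame of mark1 between -0.006 and 0.006 m and angle between the x axis of tile1 and the x axis of mark1, either way round below 0.06 rad and height (world z) of tile1 below 0.005 m) or (x of tile2 in the frame of mark1 between -0.0985 and -0.0895 m and y of tile2 in the frame of mark1 between -0.006 and 0.006 m and angle between the x axis of tile2 and the x axis of mark1, either way round below 0.06 rad and height (world z) of tile2 below 0.005 m) or (x of tile3 in the frame of mark1 between -0.0985 and -0.0895 m and y of tile3 in the frame of mark1 between -0.006 and 0.006 m and angle between the x axis of tile3 and the x axis of mark1, either way round below 0.06 rad and height (world z) of tile3 below 0.005 m)) and ((x of tile1 in the frame of mark2 between -0.0985 and -0.0895 m and y of tile1 in the frame of mark2 between -0.006 and 0.006 m and angle between the x axis of tile1 and the x axis of mark2, either way round below 0.06 rad and height (world z) of tile1 below 0.005 m) or (x of tile2 in the frame of mark2 between -0.0985 and -0.0895 m and y of tile2 in the frame of mark2 between -0.006 and 0.006 m and angle between the x axis of tile2 and the x axis of mark2, either way round below 0.06 rad and height (world z) of tile2 below 0.005 m) or (x of tile3 in the frame of mark2 between -0.0985 and -0.0895 m and y of tile3 in the frame of mark2 between -0.006 and 0.006 m and angle between the x axis of tile3 and the x axis of mark2, either way round below 0.06 rad and height (world z) of tile3 below 0.005 m)) and ((x of tile1 in the frame of mark3 between -0.0985 and -0.0895 m and y of tile1 in the frame of mark3 between -0.006 and 0.006 m and angle between the x axis of tile1 and the x axis of mark3, either way round below 0.06 rad and height (world z) of tile1 below 0.005 m) or (x of tile2 in the frame of mark3 between -0.0985 and -0.0895 m and y of tile2 in the frame of mark3 between -0.006 and 0.006 m and angle between the x axis of tile2 and the x axis of mark3, either way round below 0.06 rad and height (world z) of tile2 below 0.005 m) or (x of tile3 in the frame of mark3 between -0.0985 and -0.0895 m and y of tile3 in the frame of mark3 between -0.006 and 0.006 m and angle between the x axis of tile3 and the x axis of mark3, either way round below 0.06 rad and height (world z) of tile3 below 0.005 m)) and linear speed of each of tile1, tile2, tile3 below 0.01 m/s); the robot touches nothing.
It fails at once if a tile is pressed with more than 45 N (contact force between any of the arm, the fingers and tile1 above 45 N or contact force between any of the arm, the fingers and tile2 above 45 N or contact force between any of the arm, the fingers and tile3 above 45 N).
It fails at once if a tile is lifted off the bench or tipped instead of slid flat (height (world z) of any of tile1, tile2, tile3 above 0.02 m or angle between any of tile1, tile2, tile3's own z axis and vertical above 0.3 rad).
It fails at once if a bystander is moved more than 30 mm (distance of any of tape, tin, mug, spray, scraper, tray from where it was at the start of the episode above 0.03 m).
It also fails if it takes over 70 s, if anything falls off the work surface, if the arm or the gripper's body presses on something with over 40 N, if the wrist force passes 120 N, or if a joint passes its speed limit or range.

### The arm

A 6-joint arm with a two-finger parallel gripper is mounted at the origin on the work surface. World frame = base frame: x ahead of the robot, y to its left, z up, the work surface at z = 0. Lengths are in mm, angles in rad, forces in N, time in s.
With the tool pointing down it reaches from about 275 to 750 mm from the base axis. Payload 10.2 kg.
Tool frame: the origin (TCP) lies between the finger pads; the fingertips stand 8 mm ahead of it and the grasp point (between the pads) lies 11 mm behind it; z points along the fingers, y is the line along which they close (so a half turn about z gives the same grasp; the last joint's range is limited). The gripper opens to 85 mm and grips with 20 to 120 N. Pads are 22 mm wide; open, the fingers measure 114 mm over their backs; the gripper's body (76 mm by 85 mm) begins 54 mm behind the grasp point. The pads swing forward as they close: fully open they stand 13 mm farther back than shut.
Start: joints at [1.115, 0.313, 1.498, -0, 1.331, -0.223], TCP at [121.132, 510.841, 200.294] pointing down, gripper open.
Joint ranges: [-2.94, 2.94], [-0.97, 2.17], [0.19, 2.56], [-1.23, 4.37], [0.02, 3.11], [-2.88, 2.88]. Speed limits (rad/s): [2.39, 2.39, 3.01, 3.14, 3.14, 3.14].

### API

Orientations are given as a unit quaternion [w, x, y, z].
In Python, from rig import * gives the robot as it stands.
- The arm moves only by the shell command python3 -m handwheel 'ROWS' [FORCE]. ROWS is JSON, a list that holds one entry, the list of rows, each a list of 7 numbers: the shift along the world's x, y, z in mm, then the turn, a rotation vector about the world's x, y, z in degrees, then the opening, from -1 (shut) to 1 (fully open). A call has 1 to 8 rows; each row shifts and turns the commanded pose from where the row before left it; what a row does not reach is not made up. A row lasts 1/8 s, in which the tool goes at most 62.5 mm and 10.7 degrees, less where a joint would pass 70% of its speed; a pose out of reach is approached as far as the arm can. A call is refused whole if a number of a shift passes 62.5 or a number of a turn 10.7, either way. A call with a gripper value outside its range is refused whole. The fingers move at their own pace and stop on an object; FORCE is the grip in N (left out, the last holds). Time passes only in rows, so rows that do not move let the fingers close. It gives the time, the measured TCP pose, the force, the opening and the grip force at its end, in the units of the state.
- sense(): the state, without advancing time (a new reading comes with each control period).
- capture(name): name is "scene" or "side" or "wrist"; returns a dict with "image" (420x560x3 uint8, red, green, blue), "fx", "fy", "cx", "cy" (pixels), "dist_coeffs" ([k1, k2, p1, p2, k3] as OpenCV has them; the pictures are not rectified), "rvec" (rotation vector, rad) and "tvec" (3), from world to camera coordinates, as OpenCV has them; the wrist camera has in their place "hand_eye" (4x4, takes a point from camera to tool coordinates, whose origin is the TCP and whose axes are the flange's). Camera axes: x right, y down, z forward; pixel columns grow to the right and rows downward; lengths in mm; the calibration is good to about 2 mm. A picture is of the moment at which its call begins: read the wrist's pose just before it. There is no depth.
- finish_job(): hands the job in; it is judged then, once.
The state is a dict: "time_s": time; "joints": joint angles; "dq": joint speeds; "tau": joint torques, N m; "eef_pos": TCP position; "ee_rot": TCP orientation; "force": force on the tool from outside, world axes, zero at the start; "wrist_torque": the same for the moment, N m; "grip_width": opening from 0.0 (shut) to 1.0 (fully open); "grip_force": force on a finger pad.
Only numpy, scipy, OpenCV 4.12 (cv2) and the standard library are available. Lean on these libraries where they do the work, as an engineer would, in place of code of your own. Each camera call takes 0.05 s, during which the arm holds its last target. There are 200 camera calls.

## Working session

There is one attempt and no reset: what is moved stays moved. The work goes in short steps, Python scripts to look and compute and a shell command to move; the robot and the scene stay as the last step left them, time stands still between calls to the robot, and variables do not carry over. Pictures are saved under pics/ and viewed, at most 10 in all, crops included, and the job is handed in when it is done.

```bash
ls; mkdir -p pics
python3 - <<'E'
from rig import *
import cv2
for n in("scene","side"):
    c=capture(n); cv2.imwrite(f"pics/{n}0.png",c["image"][:,:,::-1]); print({k:v for k,v in c.items() if k!="image"})
s=sense();print(s)
E
```

```text
pics
{'fx': 388.32088309074754, 'fy': 388.32088309074754, 'cx': 279.1707666979364, 'cy': 216.91267971816404, 'dist_coeffs': array([-0.0380845,  0.       ,  0.       ,  0.       ,  0.       ]), 'rvec': array([ 1.7553516 ,  1.59733816, -0.76341001]), 'tvec': array([  41.92747262, -264.42092362, 1523.28915381])}
{'fx': 468.70242184410927, 'fy': 468.70242184410927, 'cx': 271.4032451449222, 'cy': 206.77119214618116, 'dist_coeffs': array([-0.09459468,  0.        ,  0.        ,  0.        ,  0.        ]), 'rvec': array([ 0.23326615, -2.81475824,  1.23898465]), 'tvec': array([ 450.19677062,  133.0608457 , 1195.17242566])}
{'time_s': 0.1, 'joints': array([ 1.11461213e+00,  3.13363587e-01,  1.49832463e+00, -3.15661710e-05,
        1.33100195e+00, -2.23416428e-01]), 'dq': array([ 0.00079242, -0.00179003, -0.00268338, -0.00031839,  0.00080734,
       -0.00086378]), 'tau': array([ 3.31760770e-03, -4.12902689e+01, -2.60138422e+01, -1.51090503e-04,
        3.05469184e-03, -1.67875697e-06]), 'eef_pos': array([121.01746947, 510.60228661, 199.82164074]), 'ee_rot': array([-1.68447914e-04,  1.16117574e-01,  9.93235323e-01, -5.22491162e-04]), 'force': array([-0.11786499, -0.83236159, -0.09043927]), 'wrist_torque': array([ 0.01342325, -0.02177611,  0.0468576 ]), 'grip_force': 0.0, 'grip_width': 1.001937768900047}
```

View pics/scene0.png

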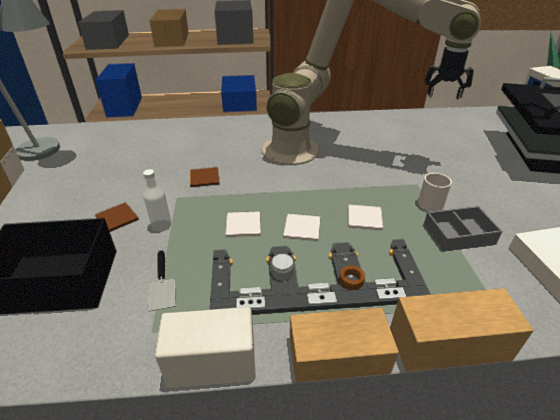

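View pics/side0.png

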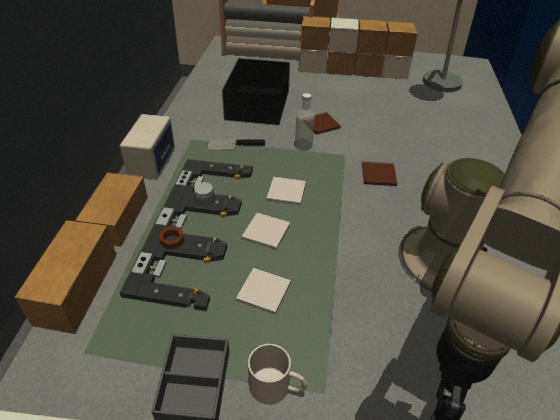

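The scene view shows the robot at the top and the jig at the bottom. Number plates are at about (251,298), (321,293) and (390,289), and white tiles at (243,223), (302,227) and (365,217). The side view confirms this: tiles at (287,190), (266,230) and (264,290). I'll measure them and zoom in on the plates.

```bash
cat > h.py <<'E'
from rig import *
import cv2, numpy as np
from scipy.spatial.transform import Rotation as R
def cam(n):
    s=sense(); c=capture(n); K=np.array([[c["fx"],0,c["cx"]],[0,c["fy"],c["cy"]],[0,0,1]])
    if n=="wrist":
        q=np.array(s["ee_rot"]); T=np.eye(4); T[:3,:3]=R.from_quat(q[[1,2,3,0]]).as_matrix(); T[:3,3]=s["eef_pos"]
        M=T@np.array(c["hand_eye"]); Rc=M[:3,:3]; o=M[:3,3]
    else:
        Rw=cv2.Rodrigues(c["rvec"])[0]; Rc=Rw.T; o=-Rw.T@c["tvec"]
    return c["image"],K,np.array(c["dist_coeffs"]),Rc,o
def plane(cm,uv,z):
    _,K,D,Rc,o=cm; p=cv2.undistortPoints(np.array(uv,float).reshape(-1,1,2),K,D)[:,0]
    d=np.c_[p,np.ones(len(p))]@Rc.T; return o+d*((z-o[2])/d[:,2])[:,None]
def pix(cm,P):
    _,K,D,Rc,o=cm; return cv2.projectPoints(np.array(P,float).reshape(-1,3),cv2.Rodrigues(Rc.T)[0],-Rc.T@o,K,D)[0][:,0]
def blobs(m,lo,hi):
    cs,_=cv2.findContours(m.astype(np.uint8),cv2.RETR_EXTERNAL,cv2.CHAIN_APPROX_NONE)
    return [c for c in cs if lo<cv2.contourArea(c)<hi]
def tiles(cm,z=12,tol=12):
    im=cm[0].astype(int); m=(im.min(2)>150)&(im[:,:,0]-im[:,:,2]>5)&(im[:,:,0]-im[:,:,2]<60)
    out=[]
    for c in blobs(m,200,40000):
        w=plane(cm,c.reshape(-1,2),z)[:,:2].astype(np.float32)
        (cx,cy),(a,b),t=cv2.minAreaRect(w); t=(t+45)%90-45
        if abs(a-100)<tol and abs(b-100)<tol: out.append([round(float(v),1) for v in (cx,cy,a,b,t)])
    return out
E
python3 - <<'E'
from h import *
for n in("scene","side"):
    c=cam(n); print(n,tiles(c)); im=c[0]
    for p in([(243,223),(302,227),(365,217)] if n=="scene" else [(287,190),(266,230),(264,290)]): print(im[p[1],p[0]],plane(c,p,12).round())
    if n=="scene":
        print(plane(c,[(251,298),(321,293),(390,289)],22).round())
        cv2.imwrite("pics/z.png",cv2.resize(im[230:315,200:440,::-1],None,fx=3.3,fy=3.3,interpolation=cv2.INTER_CUBIC))
E
```

```text
scene [[475.0, -19.6, 101.3, 102.6, -13.3], [444.1, -192.9, 101.2, 103.5, -2.1], [446.7, 178.2, 101.5, 103.3, -13.1]]
[239 230 215] [[ 448. -192.   12.]]
[240 231 217] [[483. -20.  12.]]
[240 229 214] [[455. 177.  12.]]
[[ 741. -179.   22.]
 [ 742.  -11.   22.]
 [ 746.  159.   22.]]
side [[446.1, 181.0, 97.9, 97.5, -13.6], [474.1, -17.1, 96.8, 97.5, -13.1], [443.1, -188.2, 93.6, 96.5, -2.7]]
[192 182 157] [[ 440. -184.   12.]]
[193 181 159] [[473. -12.  12.]]
[193 182 158] [[444. 185.  12.]]
```

View pics/z.png

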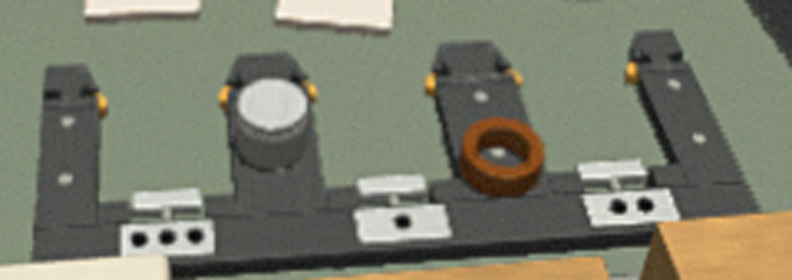

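The plates read 3 pips (left of the image, y≈-179), 1 pip (middle, y≈-11) and 2 pips (right, y≈+159). The order is therefore middle, +y, then -y. Next I'll move above the middle, square the closing axis and take a wrist view.

```bash
python3 -m handwheel '[[[35,-45,18,0,0,2,0],[35,-45,18,0,0,2,0],[35,-45,18,0,0,2,0],[35,-45,18,0,0,2,0],[35,-45,18,0,0,2,0],[35,-45,10,0,0,2,0],[35,-45,0,0,0,0,0],[35,-45,0,0,0,0,0]]]'
python3 -m handwheel '[[[35,-45,0,0,0,0,0],[35,-45,0,0,0,0,0],[30,-45,0,0,0,0,0],[0,-15,0,0,0,0,0],[0,0,0,0,0,0,0],[0,0,0,0,0,0,0]]]'
python3 - <<'E'
from h import *
s=sense();print(s["time_s"],s["eef_pos"],s["ee_rot"],s["grip_width"])
c=cam("wrist"); print(c[4],c[3].round(2)); cv2.imwrite("pics/w0.png",c[0][:,:,::-1]); print(tiles(c))
E
```

```text
time_s: 1.2
eef_pos: [402.0, 149.1, 300.5]
ee_rot: [0.0, 0.012, 1.0, 0.0]
force: [0.8, -0.1, -0.2]
grip_width: 0.501
grip_force: 0.0
time_s: 1.95
eef_pos: [500.7, 1.9, 300.6]
ee_rot: [0.0, 0.011, 1.0, 0.0]
force: [0.4, 0.6, -0.1]
grip_width: 0.502
grip_force: 0.0
1.95 [500.69307772   1.94081322 300.62787176] [2.27965416e-04 1.11102745e-02 9.99938249e-01 8.66589672e-05] 0.5022260326488842
[423.17661478   4.80089986 473.60929338] [[ 0.02  0.95  0.3 ]
 [ 1.   -0.02 -0.01]
 [ 0.    0.3  -0.95]]
[[442.7, -191.3, 98.4, 97.8, -2.3], [445.3, 179.4, 98.7, 98.8, -13.2]]
```

View pics/w0.png

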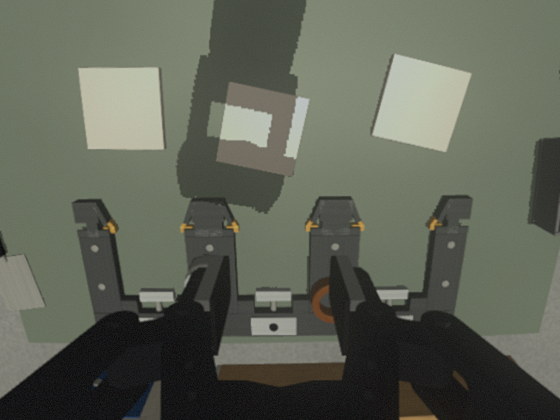

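In the wrist view the six brass catch tips lie along row ~227 (columns 111, 186, 234, 311, 359, 434). The one-pip plate is at (273,326) and the outer tiles are clearly visible. I'll fit the jig to the catches.

Run:
```python
from h import *
c=cam("wrist"); im=c[0].astype(int)
m=(im[:,:,0]-im[:,:,2]>70)&(im[:,:,0]>130)
m[:200]=0;m[245:]=0
P=[]
for b in blobs(m,2,400):
    w=plane(c,b.reshape(-1,2),12); P.append(w.mean(0)); print(cv2.boundingRect(b),w.mean(0).round(1),w.min(0).round(1)[:2],w.max(0).round(1)[:2])
# bars (light rectangle) and mid plate
g=(im.min(2)>130); g[:280]=0; g[345:]=0
for b in blobs(g,150,3000):
    print('lt',cv2.boundingRect(b),plane(c,b.reshape(-1,2),22).mean(0).round(1), cv2.minAreaRect(plane(c,b.reshape(-1,2),22)[:,:2].astype(np.float32)))
c=cam("scene"); im=c[0].astype(int)
g=(im.min(2)>120); g[:285]=0; g[308:]=0;g[:,:230]=0; g[:,410:]=0
for b in blobs(g,20,3000):
    print('sc',cv2.boundingRect(b),plane(c,b.reshape(-1,2),22).mean(0).round(1), cv2.minAreaRect(plane(c,b.reshape(-1,2),22)[:,:2].astype(np.float32)))
m=(im[:,:,0]-im[:,:,2]>70)&(im[:,:,0]>130); m[:240]=0;m[265:]=0; m[:,:200]=0;m[:,420:]=0
for b in blobs(m,1,400):print('scb',plane(c,b.reshape(-1,2),12).mean(0).round(1))
print(tiles(c))
```

```text
(180, 223, 12, 9) [ 600.7 -126.7   12. ] [ 594.6 -133.3] [ 606.2 -118. ]
(353, 222, 11, 9) [603.5 109.   12. ] [598.4 100.7] [610.1 114.6]
(227, 222, 12, 10) [601.5 -61.   12. ] [594.6 -69.2] [607.7 -54.4]
(108, 222, 7, 11) [ 599.5 -228.4   12. ] [ 591.2 -232.2] [ 605.9 -224.3]
(306, 221, 12, 10) [602.4  43.   12. ] [595.4  37.3] [608.4  52.1]
(430, 220, 11, 10) [604.6 212.   12. ] [598.  206.3] [611.1 220.1]
lt (251, 318, 45, 17) [753.5 -10.8  22. ] ((753.6304931640625, -11.110671997070312), (64.23995971679688, 27.780359268188477), 88.76334381103516)
lt (256, 292, 35, 9) [703.2 -10.1  22. ] ((703.2789916992188, -9.810159683227539), (48.05098342895508, 12.978800773620605), 88.75398254394531)
lt (139, 292, 34, 10) [ 700.8 -176.3   22. ] ((701.4977416992188, -176.12672424316406), (47.485076904296875, 14.72979736328125), 89.52616882324219)
lt (377, 290, 31, 9) [704.4 159.9  22. ] ((704.7181396484375, 158.27162170410156), (43.15866470336914, 13.014070510864258), 88.00597381591797)
sc (361, 305, 35, 3) [795.  115.8  22. ] ((793.5809326171875, 115.19538879394531), (80.85399627685547, 5.831033229827881), 84.27101135253906)
sc (376, 285, 30, 14) [754.8 157.5  22. ] ((752.1079711914062, 157.71438598632812), (39.34172439575195, 66.42726135253906), 0.14474940299987793)
sc (303, 285, 34, 19) [739.7 -15.   22. ] ((742.1153564453125, -14.436485290527344), (72.06050109863281, 58.507808685302734), 89.91094207763672)
sc (230, 285, 40, 23) [ 729.5 -181.9   22. ] ((733.8984985351562, -183.88059997558594), (94.87554168701172, 67.12786102294922), 84.69534301757812)
scb [ 599.4 -229.6   12. ]
scb [ 601.2 -130.2   12. ]
scb [602.3 -58.8  12. ]
scb [607.1 111.8  12. ]
scb [602.8  39.8  12. ]
scb [604.8 209.3  12. ]
[[444.1, -192.9, 101.3, 103.5, -2.1], [446.4, 178.6, 101.8, 103.5, -12.9]]
```

Run:
```python
from h import *
c=cam("scene"); d=cam("side")
print('mug rim',plane(c,(434,180),95).round(),plane(d,(269,361),95).round())
print('spray base',plane(c,(160,222),0).round(),plane(d,(305,142),0).round())
print('tray near edges',plane(c,[(425,225),(460,210)],50).round())
```

```text
mug rim [[397. 398.  95.]] [[395. 411.  95.]]
spray base [[ 405. -444.    0.]] [[ 416. -455.    0.]]
tray near edges [[551. 319.  50.]
 [495. 450.  50.]]
```

Bystanders: the mug is near (396,405) and the spray near (410,-450), so both are clear. The plan is to turn the gripper 90° and square and centre each tile sideways with the two-finger face, then push each one in. The left tile goes first.

```bash
python3 -m handwheel '[[[-7,33,-20,0,0,-10,0],[-7,33,-20,0,0,-10,0],[-7,33,-20,0,0,-10,0],[-7,33,-20,0,0,-10,0],[-7,33,-20,0,0,-10,0],[-7,33,-20,0,0,-10,0],[-7,33,-20,0,0,-10,0],[-7,35,-20,0,0,-10,0]]]'
python3 -m handwheel '[[[0,0,-40,0,0,-9.6,0],[0,0,-40,0,0,0,0],[0,0,-30,0,0,0,0],[0,0,-18,0,0,0,0],[0,0,0,0,0,0,0],[0,0,0,0,0,0,0]]]'
python3 - <<'E'
from h import *
s=sense();print(s["joints"].round(2),s["force"])
c=cam("side"); cv2.imwrite("pics/s1.png",cv2.resize(c[0][180:400,160:420,::-1],None,fx=2.5,fy=2.5,interpolation=2))
E
```

```text
time_s: 3.2
eef_pos: [444.7, 268.2, 139.8]
ee_rot: [0.0, 0.654, 0.757, 0.0]
force: [0.0, 0.4, -0.0]
grip_width: 0.501
grip_force: 0.0
time_s: 3.95
eef_pos: [445.6, 267.2, 13.2]
ee_rot: [0.0, 0.713, 0.701, 0.001]
force: [-0.6, -0.6, -0.8]
grip_width: 0.503
grip_force: 0.0
[0.31 0.53 1.72 0.   0.89 0.33] [-0.62565572 -0.62578388 -0.84400764]
```

View pics/s1.png

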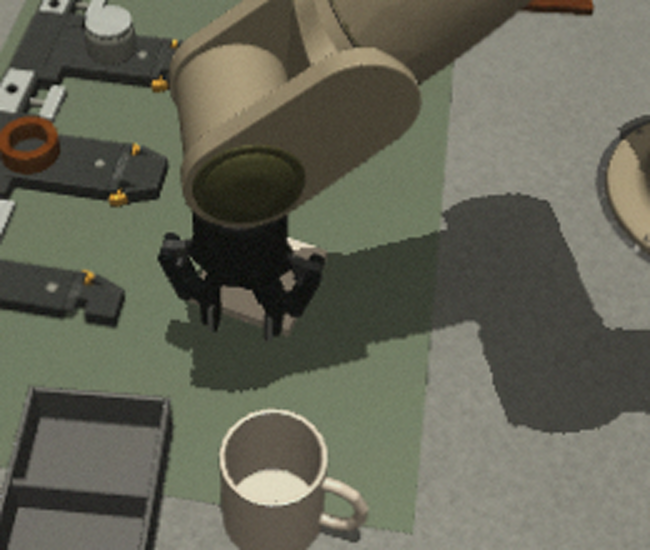

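The fingers stand just beyond the left tile's +y edge, clear of the mug and tray. Now I'll lower a little and push in -y.

```bash
python3 -m handwheel '[[[0,0,-4,0,0,0,0],[0,-4,0,0,0,0,0],[0,-4,0,0,0,0,0],[0,-4,0,0,0,0,0],[0,-4,0,0,0,0,0],[0,-4,0,0,0,0,0],[0,-4,0,0,0,0,0],[0,-4,0,0,0,0,0]]]'
python3 -m handwheel '[[[0,-4,0,0,0,0,0],[0,-4,0,0,0,0,0],[0,-4,0,0,0,0,0],[0,-4,0,0,0,0,0],[0,0,0,0,0,0,0]]]'
python3 - <<'E'
from h import *
print(tiles(cam("scene"),tol=20)); c=cam("scene");d=cam("side")
print('tin',plane(c,(282,259),45),plane(d,(204,187),45),'tape',plane(c,(351,274),24))
E
```

```text
time_s: 5.0
eef_pos: [445.1, 238.6, 8.3]
ee_rot: [0.0, 0.713, 0.701, 0.0]
force: [-0.3, -0.2, 0.1]
grip_width: 0.497
grip_force: 0.0
time_s: 5.62
eef_pos: [445.1, 222.6, 8.3]
ee_rot: [-0.0, 0.713, 0.701, -0.0]
force: [0.5, 0.5, -0.3]
grip_width: 0.501
grip_force: 0.0
[[475.0, -19.8, 101.7, 102.6, -13.1], [444.1, -192.9, 101.2, 103.5, -2.1]]
tin [[641.32324994 -95.28122306  45.        ]] [[ 669.66119125 -118.67438032   45.        ]] tape [[690.13381582  75.17391988  24.        ]]
```

Run:
```python
from h import *
a=cam("wrist")
b=cam("side"); cv2.imwrite("pics/s2.png",np.hstack([cv2.resize(a[0],(400,300)),cv2.resize(b[0][200:350,180:380],(400,300))])[:,:,::-1]); print(tiles(b,tol=20),a[4],a[3].round(2))
```

```text
[[401.2, 368.6, 87.8, 87.4, 9.6]] [445.4692935  300.63039683 181.32524289] [[ 1.   -0.02 -0.  ]
 [-0.02 -0.95 -0.3 ]
 [ 0.    0.3  -0.95]]
```

View pics/s2.png

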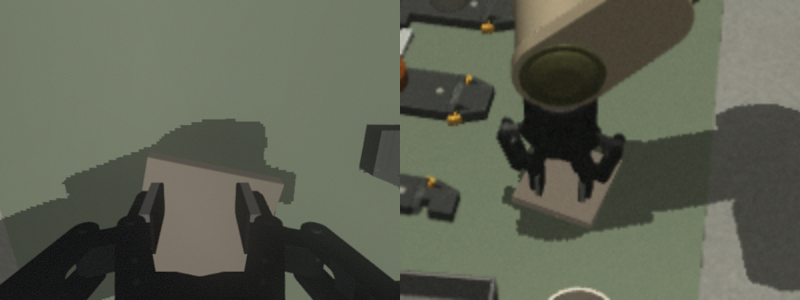

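The fingertips passed over the tile without touching it: half open, they stand farther back than I assumed. I'll go back out and find the bench by touch.

```bash
python3 -m handwheel '[[[0,0,6,0,0,0,0],[0,22,0,0,0,0,0],[0,23,0,0,0,0,0],[0,0,0,0,0,0,0],[0,0,-8,0,0,0,0],[0,0,-3,0,0,0,0],[0,0,-3,0,0,0,0],[0,0,0,0,0,0,0]]]'
python3 -m handwheel '[[[0,0,-1,0,0,0,0],[0,0,0,0,0,0,0]]]'
python3 -m handwheel '[[[0,0,-1,0,0,0,0],[0,0,0,0,0,0,0]]]'
python3 - <<'E'
from h import *
b=cam("side"); print(tiles(b,tol=20)); cv2.imwrite("pics/s3.png",cv2.resize(b[0][200:350,180:380],(800,600),interpolation=2)[:,:,::-1])
E
```

```text
time_s: 6.88
eef_pos: [445.1, 267.6, 0.1]
ee_rot: [-0.0, 0.713, 0.701, -0.0]
force: [0.2, 0.1, -0.0]
grip_width: 0.497
grip_force: 0.0
time_s: 7.12
eef_pos: [445.2, 267.8, -0.7]
ee_rot: [0.0, 0.713, 0.701, 0.0]
force: [1.9, -0.0, 0.4]
grip_width: 0.505
grip_force: 0.0
time_s: 7.38
eef_pos: [445.1, 267.8, -1.8]
ee_rot: [-0.0, 0.713, 0.701, -0.0]
force: [-0.9, 0.4, -0.2]
grip_width: 0.502
grip_force: 0.0
[[401.2, 368.6, 87.8, 87.4, 9.6]]
```

View pics/s3.png

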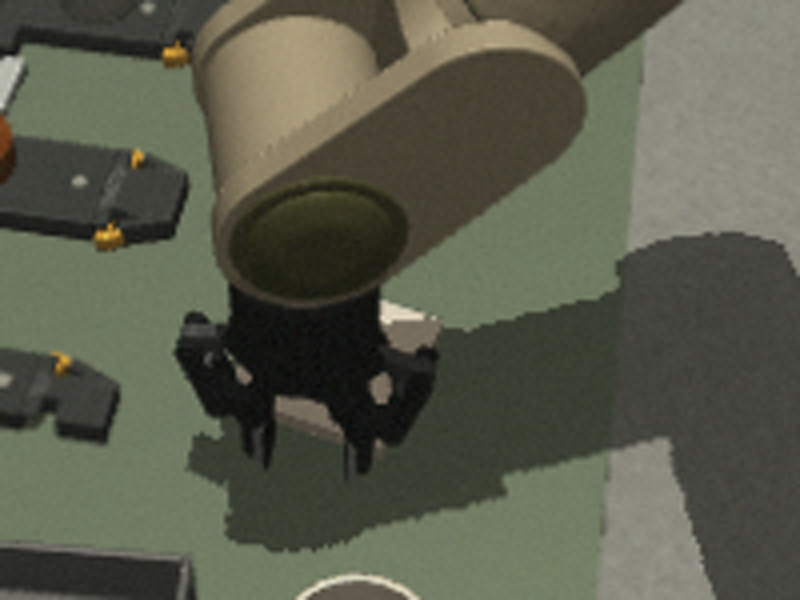

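```bash
python3 - <<'E'
from h import *
c=cam("side"); o=c[4]
for p in((246.3,316.5),(268,319)):
    w=plane(c,p,0)[0]; d=w-o; print((o+d*((267.8-o[1])/d[1])).round(1))
E
python3 -m handwheel '[[[0,0,-1,0,0,0,0],[0,0,0,0,0,0,0]]]'
python3 -m handwheel '[[[0,0,-1,0,0,0,0],[0,0,0,0,0,0,0]]]'
```

```text
[469.5 267.8  16.5]
[420.3 267.8  19. ]
time_s: 7.72
eef_pos: [445.1, 267.8, -2.8]
ee_rot: [-0.0, 0.713, 0.701, -0.0]
force: [-0.8, 0.7, -0.1]
grip_width: 0.498
grip_force: 0.0
time_s: 7.98
eef_pos: [445.1, 267.8, -3.8]
ee_rot: [-0.0, 0.713, 0.701, -0.0]
force: [0.1, 0.2, -0.4]
grip_width: 0.495
grip_force: 0.0
```

```bash
python3 -m handwheel '[[[0,0,-1,0,0,0,0],[0,0,-1,0,0,0,0],[0,0,0,0,0,0,0]]]' | grep -E "pos|force:"
python3 -m handwheel '[[[0,0,-1,0,0,0,0],[0,0,0,0,0,0,0]]]'| grep -E "pos|force:"
python3 -m handwheel '[[[0,0,-1,0,0,0,0],[0,0,0,0,0,0,0]]]'| grep -E "pos|force:"
python3 - <<'E'
from h import *
c=cam("side"); im=c[0][200:350,180:380]
cv2.imwrite("pics/s4.png",cv2.resize(im[40:130,30:130],(800,600),interpolation=2)[:,:,::-1])
E
```

```text
eef_pos: [445.1, 267.8, -5.8]
force: [-0.2, -0.2, -0.1]
grip_force: 0.0
eef_pos: [445.1, 267.8, -6.8]
force: [-0.7, -0.6, 0.5]
grip_force: 0.0
eef_pos: [445.1, 267.8, -7.8]
force: [-0.5, 0.2, -1.0]
grip_force: 0.0
```

View pics/s4.png

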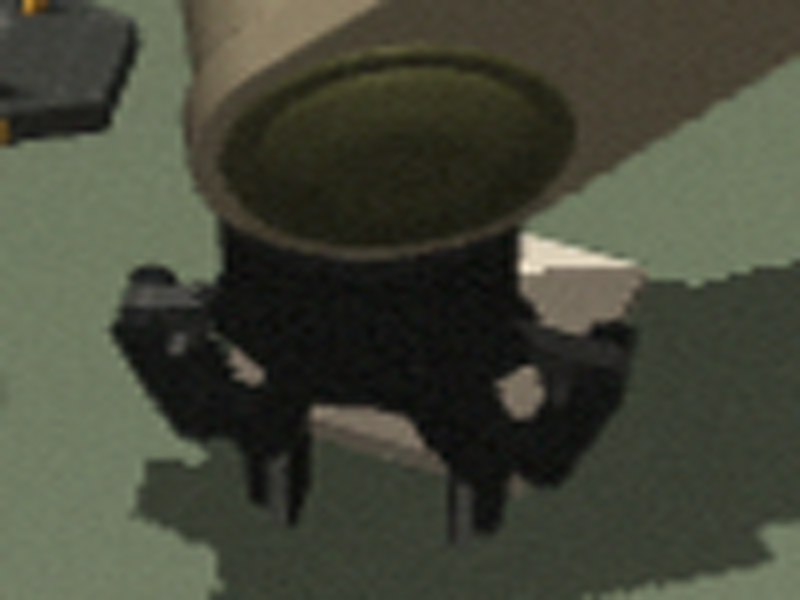

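```bash
for i in 1; do python3 -m handwheel '[[[0,0,-1,0,0,0,0],[0,0,-1,0,0,0,0],[0,0,0,0,0,0,0]]]'| grep -E "pos|force:"; done
python3 -m handwheel '[[[0,0,-1,0,0,0,0],[0,0,0,0,0,0,0]]]'| grep -E "pos|force:"
python3 -m handwheel '[[[0,0,-1,0,0,0,0],[0,0,0,0,0,0,0]]]'| grep -E "pos|force:"
python3 -m handwheel '[[[0,0,-1,0,0,0,0],[0,0,0,0,0,0,0]]]'| grep -E "pos|force:"
```

```text
eef_pos: [445.1, 267.8, -9.8]
force: [0.3, 0.2, 1.0]
grip_force: 0.0
eef_pos: [445.1, 267.8, -10.8]
force: [-0.3, 0.4, -0.1]
grip_force: 0.0
eef_pos: [445.1, 267.8, -11.8]
force: [-0.1, 0.1, 0.2]
grip_force: 0.0
eef_pos: [445.1, 267.8, -12.8]
force: [0.2, 0.0, -0.1]
grip_force: 0.0
```

```bash
python3 -m handwheel '[[[0,0,-1,0,0,0,0],[0,0,0,0,0,0,0]]]'| grep -E "pos|force:"
python3 -m handwheel '[[[0,0,-1,0,0,0,0],[0,0,0,0,0,0,0]]]'| grep -E "pos|force:"
python3 - <<'E'
from h import *
s=sense(); print(s["joints"].round(3),s["time_s"])
c=cam("side"); d=cam("scene")
cv2.imwrite("pics/s5.png",np.hstack([cv2.resize(c[0][250:340,210:310],(400,360),interpolation=2),cv2.resize(d[0][150:240,330:430],(400,360),interpolation=2)])[:,:,::-1])
E
```

```text
eef_pos: [445.1, 267.8, -13.8]
force: [0.2, -0.4, 0.0]
grip_force: 0.0
eef_pos: [445.1, 267.8, -14.8]
force: [0.4, 0.1, 0.2]
grip_force: 0.0
[0.316 0.578 1.735 0.    0.829 0.332] 10.525
```

View pics/s5.png

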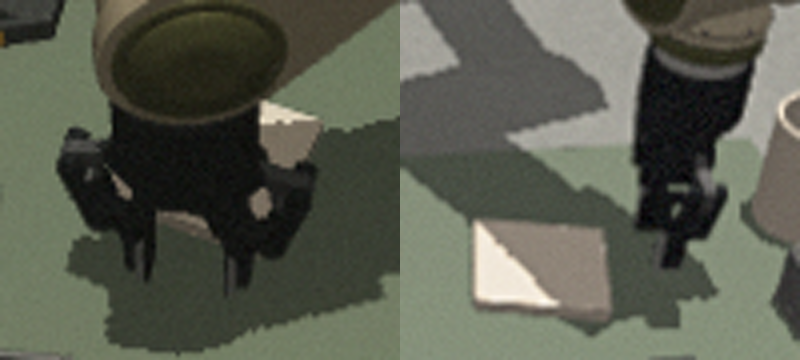

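The side crop shows the tips at about (148,282) and (235,293), and the scene crop shows the +x tip at about (668,266). I'll triangulate that tip.

Run:
```python
from h import *
c=cam("side"); d=cam("scene"); A=[];
def ray(c,p): w=plane(c,p,0)[0]; v=w-c[4]; return c[4],v/np.linalg.norm(v)
for ps in((210+148/4,250+282/4),(210+140/4,250+280/4)):
  M=np.zeros((3,3));b=np.zeros(3);R_=[ray(c,ps),ray(d,(330+268/4,150+266/4))]
  for o,v in R_: P=np.eye(3)-np.outer(v,v); M+=P;b+=P@o
  X=np.linalg.solve(M,b); print(X.round(1),[round(float(np.linalg.norm(np.cross(X-o,v))),1) for o,v in R_])
print(plane(c,(210+148/4,250+282/4),0),plane(d,(330+268/4,150+266/4),0))
# known-geometry check: project TCP
for cc in(c,d): print(pix(cc,[[445,268,-15],[445,268,0],[466,268,0],[466,268,8]]).round(0).tolist())
```

```text
[465.3 274.5  13.7] [1.7, 1.7]
[468.9 274.1  15.6] [3.0, 3.0]
[[468.50224892 267.13472958   0.        ]] [[4.47297048e+02 2.81961645e+02 1.13686838e-13]]
[[257.0, 326.0], [257.0, 322.0], [248.0, 321.0], [248.0, 319.0]]
[[392.0, 220.0], [392.0, 216.0], [395.0, 221.0], [395.0, 219.0]]
```

```bash
cat > chk.py <<'E'
# exit 0 while the force stays small
from rig import *; import sys, numpy as np
s=sense(); f=np.array(s["force"]); print(np.round(s["eef_pos"],1),f.round(1),round(s["time_s"],2)); sys.exit(int(np.abs(f).max()>float(sys.argv[1])))
E
H="python3 -m handwheel"
python3 -m handwheel '[[[0,0,-1,0,0,0,0],[0,0,0,0,0,0,0]]]' >/dev/null && python3 chk.py 4 &&
python3 -m handwheel '[[[0,0,-1,0,0,0,0],[0,0,0,0,0,0,0]]]' >/dev/null && python3 chk.py 4 &&
python3 -m handwheel '[[[0,0,-1,0,0,0,0],[0,0,0,0,0,0,0]]]' >/dev/null && python3 chk.py 4 &&
python3 -m handwheel '[[[0,0,-1,0,0,0,0],[0,0,0,0,0,0,0]]]' >/dev/null && python3 chk.py 4 &&
python3 -m handwheel '[[[0,0,-1,0,0,0,0],[0,0,0,0,0,0,0]]]' >/dev/null && python3 chk.py 4 &&
python3 -m handwheel '[[[0,0,-1,0,0,0,0],[0,0,0,0,0,0,0]]]' >/dev/null && python3 chk.py 4
```

```text
[445.1 267.8 -15.8] [ 0.9 -0.7  0.3] 10.97
[445.1 267.8 -16.8] [-0.  -0.1 -0.3] 11.22
[445.1 267.8 -17.8] [-0.5  0.6  0.7] 11.47
[445.1 267.8 -18.8] [-0.6  0.4 -0. ] 11.72
[445.1 267.8 -19.8] [ 0.2  0.1 -0.3] 11.97
[445.1 267.8 -20.8] [-1.1  0.5 -0.8] 12.22
```

```bash
python3 -m handwheel '[[[0,0,-1,0,0,0,0],[0,0,0,0,0,0,0]]]' >/dev/null && python3 chk.py 4 &&
python3 -m handwheel '[[[0,0,-1,0,0,0,0],[0,0,0,0,0,0,0]]]' >/dev/null && python3 chk.py 4 &&
python3 -m handwheel '[[[0,0,-1,0,0,0,0],[0,0,0,0,0,0,0]]]' >/dev/null && python3 chk.py 4 &&
python3 -m handwheel '[[[0,0,-1,0,0,0,0],[0,0,0,0,0,0,0]]]' >/dev/null && python3 chk.py 4 &&
python3 -m handwheel '[[[0,0,-1,0,0,0,0],[0,0,0,0,0,0,0]]]' >/dev/null && python3 chk.py 4
python3 - <<'E'
from h import *
s=sense(); c=cam("side")
cv2.imwrite("pics/s6.png",cv2.resize(c[0][270:340,220:310],(800,600),interpolation=2)[:,:,::-1])
E
```

```text
[445.1 267.8 -21.8] [-0.9  0.5  0.1] 12.47
[445.1 267.8 -22.8] [-1.6 -0.3 -0.4] 12.72
[445.1 267.8 -23.8] [-0.  -0.3 -0.4] 12.97
[445.1 267.8 -24.8] [-0.3  0.2 -0.5] 13.22
[445.1 267.8 -25.8] [-0.6  0.7 -0.4] 13.47
```

View pics/s6.png

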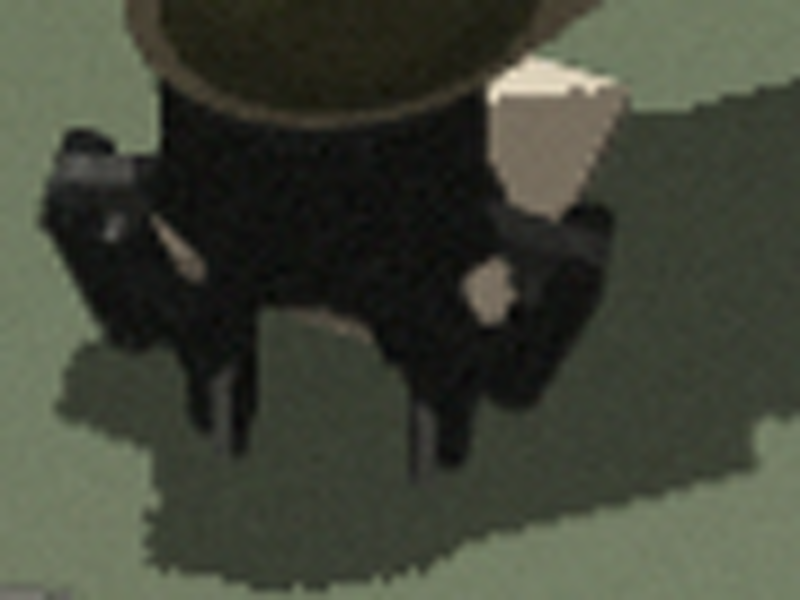

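Run:
```python
from h import *
c=cam("wrist"); cv2.imwrite("pics/w1.png",cv2.resize(c[0][180:420,140:420],(800,600),interpolation=2)[:,:,::-1]); print(c[1][0,0], c[4])
```

```text
367.15829551117395 [445.48337521 345.55553323 147.29922775]
```

View pics/w1.png

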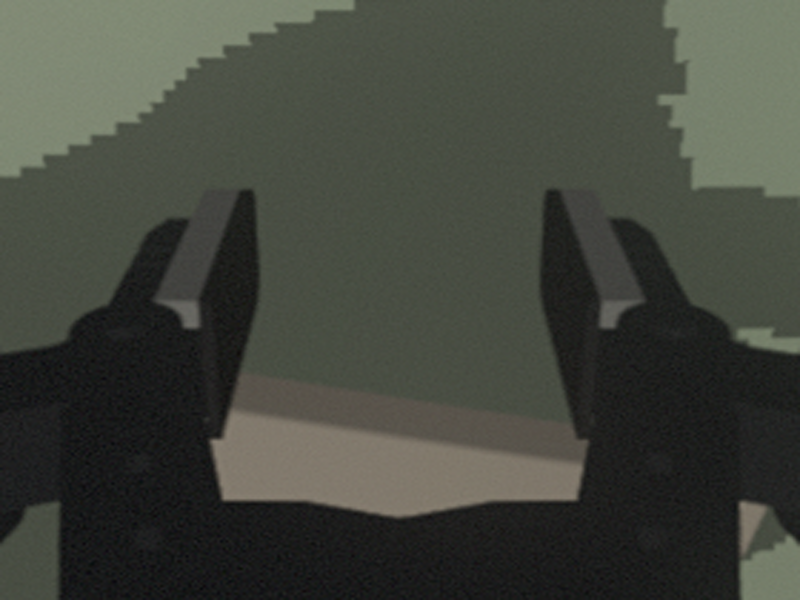

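The pads' +y tip corners are at about crop (240,190) and (560,190). With the finger's known y that puts the tips about 2–7 mm above the bench, so this height should catch the tile edge. I've now used all my picture views, so from here I work only from numbers. Pushing in -y.

```bash
python3 -m handwheel '[[[0,-4,0,0,0,0,0],[0,-4,0,0,0,0,0],[0,-4,0,0,0,0,0],[0,-4,0,0,0,0,0],[0,-4,0,0,0,0,0],[0,0,0,0,0,0,0]]]' >/dev/null && python3 chk.py 20 &&
python3 -m handwheel '[[[0,-4,0,0,0,0,0],[0,-4,0,0,0,0,0],[0,-4,0,0,0,0,0],[0,-4,0,0,0,0,0]]]' >/dev/null && python3 chk.py 20 &&
python3 -m handwheel '[[[0,-4,0,0,0,0,0],[0,-3,0,0,0,0,0],[0,0,0,0,0,0,0],[0,10,0,0,0,0,0],[0,15,0,0,0,0,0],[0,0,60,0,0,0,0],[0,0,60,0,0,0,0]]]' >/dev/null && python3 chk.py 20
python3 - <<'E'
from h import *
print(tiles(cam("scene"),tol=12),tiles(cam("wrist")),tiles(cam("side")))
E
```

```text
[445.2 247.6 -25.7] [ 0.1 -0.2 -0.6] 14.32
[445.1 231.6 -25.7] [-0.1  0.9 -0.1] 14.82
[444.6 250.9  95.6] [1.6 0.7 0.9] 15.7
[[475.0, -19.6, 101.3, 102.6, -13.3], [444.1, -192.9, 101.2, 103.5, -2.1]] [] []
```

```bash
python3 -m handwheel '[[[4,-50,0,0,0,0,0],[4,-50,0,0,0,0,0],[4,-50,0,0,0,0,0],[4,-50,0,0,0,0,0],[4,-50,0,0,0,0,0],[4,-50,0,0,0,0,0],[6,-57,0,0,0,0,0],[0,0,0,0,0,0,0]]]' >/dev/null; python3 chk.py 20
python3 - <<'E'
from h import *
print(tiles(cam("scene"),tol=12),tiles(cam("wrist")),tiles(cam("side")))
E
```

```text
[ 475.1 -109.5   93. ] [ 0.1  1.1 -0.3] 16.85
[[475.1, -19.5, 101.1, 102.8, -13.6], [453.8, 159.8, 102.4, 101.2, -5.5]] [[473.7, -18.7, 99.0, 99.2, -12.9]] [[452.7, 162.5, 98.2, 98.3, -6.2], [474.1, -17.1, 97.7, 97.5, -13.1]]
```

The left tile is now at (453,161), rotated -6° and centred on its bay. Now the middle tile, pushed in +y.

```bash
python3 -m handwheel '[[[0,0,-55,0,0,0,0],[0,0,-45,0,0,0,0],[0,0,-12,0,0,0,0],[0,0,-6,0,0,0,0],[0,0,0,0,0,0,0]]]' >/dev/null && python3 chk.py 6 &&
python3 -m handwheel '[[[0,4,0,0,0,0,0],[0,4,0,0,0,0,0],[0,4,0,0,0,0,0],[0,4,0,0,0,0,0],[0,4,0,0,0,0,0],[0,4,0,0,0,0,0],[0,0,0,0,0,0,0]]]' >/dev/null && python3 chk.py 20 &&
python3 -m handwheel '[[[0,4,0,0,0,0,0],[0,4,0,0,0,0,0],[0,4,0,0,0,0,0],[0,4,0,0,0,0,0],[0,2,0,0,0,0,0],[0,0,0,0,0,0,0]]]' >/dev/null && python3 chk.py 20
python3 -m handwheel '[[[0,-10,0,0,0,0,0],[0,-18,0,0,0,0,0],[0,-5,20,0,0,0,0],[0,0,50,0,0,0,0],[0,-40,50,0,0,0,0],[-15,-50,0,0,0,0,0],[-15,-50,0,0,0,0,0],[0,0,0,0,0,0,0]]]' >/dev/null; python3 chk.py 20
python3 - <<'E'
from h import *
print(tiles(cam("scene"),tol=12),tiles(cam("wrist")),tiles(cam("side")))
E
```

```text
[ 475.8 -107.1  -22.7] [-1.1  0.2 -0.4] 17.62
[475.2 -82.9 -23.7] [-0.8 -0.4  0.8] 18.5
[475.  -64.9 -23.7] [ 1.2 -0.4  0. ] 19.25
[ 443.8 -241.    95.1] [-0.7 -0.1  0.1] 20.25
[[469.0, -0.7, 101.4, 102.1, -6.0], [453.8, 159.8, 102.4, 101.2, -5.5]] [] [[452.7, 162.5, 98.2, 98.3, -6.2], [467.6, 1.8, 97.4, 97.5, -5.9]]
```

The middle tile is at (468,0.5), rotated -6°, which is within the mouth's capture range. Next is the right tile, pushed in +y.

```bash
python3 -m handwheel '[[[0,-29,-40,0,0,0,0],[0,0,-50,0,0,0,0],[0,0,-18,0,0,0,0],[0,0,-12,0,0,0,0],[0,0,0,0,0,0,0]]]' >/dev/null && python3 chk.py 6 &&
python3 -m handwheel '[[[0,4,0,0,0,0,0],[0,4,0,0,0,0,0],[0,4,0,0,0,0,0],[0,4,0,0,0,0,0],[0,4,0,0,0,0,0],[0,4,0,0,0,0,0],[0,4,0,0,0,0,0],[0,0,0,0,0,0,0]]]' >/dev/null && python3 chk.py 20 &&
python3 -m handwheel '[[[0,4,0,0,0,0,0],[0,3,0,0,0,0,0],[0,0,0,0,0,0,0],[0,-10,0,0,0,0,0],[0,-20,0,0,0,0,0],[0,0,60,0,0,0,0],[0,0,60,0,0,0,0],[0,0,0,0,0,0,0]]]' >/dev/null; python3 chk.py 20
```

```text
[ 445.3 -265.7  -25.1] [ 0.1 -0.1 -0.7] 21.02
[ 445.  -237.7  -25. ] [ 0.4 -0.4 -0.3] 22.02
[ 446.8 -264.2   99.4] [-0.2 -2.1 -0.6] 23.02
```

```bash
python3 -m handwheel '[[[-8,33,0,0,0,10,0],[-8,33,0,0,0,10,0],[-8,33,0,0,0,10,0],[-8,33,0,0,0,10,0],[-8,33,0,0,0,10,0],[-8,33,0,0,0,10,0],[-8,33,0,0,0,10,0],[-8,33,0,0,0,10,0]]]' >/dev/null; 
python3 -m handwheel '[[[0,2,0,0,0,10,0],[0,0,0,0,0,0,0]]]' ; python3 chk.py 20
python3 - <<'E'
from h import *
print(tiles(cam("scene"),tol=12),tiles(cam("wrist")),tiles(cam("side")))
E
```

```text
time_s: 24.28
eef_pos: [381.2, 4.4, 94.7]
ee_rot: [-0.0, 0.009, 1.0, 0.0]
force: [0.6, -1.1, -0.3]
grip_width: 0.501
grip_force: 0.0
[381.2   4.4  94.7] [ 0.6 -1.1 -0.3] 24.27
[[469.0, -0.7, 101.4, 102.1, -6.0], [443.1, -169.1, 101.1, 103.1, -0.8], [453.8, 159.8, 102.4, 101.2, -5.5]] [[467.0, 4.0, 91.1, 98.2, -5.9], [451.6, 160.8, 98.4, 98.4, -6.2], [441.1, -167.4, 98.3, 98.1, -1.0]] [[452.7, 162.4, 98.4, 98.4, -6.5], [467.9, 1.7, 97.7, 97.6, -5.4]]
```

All three tiles are roughly lined up. Lowering behind the middle tile and pushing toward the mouth, drifting slightly to -y.

```bash
python3 -m handwheel '[[[0,0,-50,0,0,0,0],[0,0,-45,0,0,0,0],[0,0,-18,0,0,0,0],[0,0,-7,0,0,0,0],[0,0,0,0,0,0,0]]]' >/dev/null && python3 chk.py 6 &&
python3 -m handwheel '[[[5,0,0,0,0,0,0],[5,0,0,0,0,0,0],[5,0,0,0,0,0,0],[5,0,0,0,0,0,0],[5,-1,0,0,0,0,0],[5,-1,0,0,0,0,0],[5,-1,0,0,0,0,0],[5,-1,0,0,0,0,0]]]' >/dev/null && python3 chk.py 20 &&
python3 -m handwheel '[[[5,-1,0,0,0,0,0],[5,-1,0,0,0,0,0],[5,-1,0,0,0,0,0],[5,-1,0,0,0,0,0],[5,-1,0,0,0,0,0],[5,-1,0,0,0,0,0],[0,0,0,0,0,0,0]]]' >/dev/null; python3 chk.py 20
python3 - <<'E'
from h import *
print(tiles(cam("scene"),tol=15),tiles(cam("wrist"),tol=20),tiles(cam("side"),tol=15))
c=cam("scene");im=c[0].astype(int); u,v=pix(c,[[510,-5,12]])[0].astype(int); print(u,v,im[v,u-20:u+21:10].tolist())
E
```

```text
[381.3   4.5 -24.8] [ 0.1  0.7 -0.1] 25.05
[421.4   0.8 -25. ] [-0.6  0.4  0. ] 26.05
[451.7  -5.4 -24.8] [-0.1 -0.2  0.9] 26.93
[[517.4, -6.2, 101.5, 95.5, -0.6], [442.8, -168.9, 101.4, 103.6, -0.8], [453.8, 160.1, 101.8, 101.2, -5.5]] [] [[401.2, 368.6, 87.8, 87.4, 9.6], [452.9, 162.1, 98.9, 98.8, -6.1], [516.3, -3.6, 98.5, 91.4, -0.7]]
308 232 [[72, 79, 67], [144, 134, 119], [139, 126, 115], [234, 222, 200], [131, 141, 119]]
```

The middle tile is squared at (513,-5), -0.7°, right on the centre line. Driving it in.

```bash
python3 -m handwheel '[[[5,-0.2,0,0,0,0,0],[5,-0.2,0,0,0,0,0],[5,-0.2,0,0,0,0,0],[5,-0.2,0,0,0,0,0],[5,-0.2,0,0,0,0,0],[5,-0.2,0,0,0,0,0],[5,-0.2,0,0,0,0,0],[5,-0.2,0,0,0,0,0]]]' >/dev/null && python3 chk.py 20 &&
python3 -m handwheel '[[[6,-0.2,0,0,0,0,0],[6,-0.2,0,0,0,0,0],[6,-0.2,0,0,0,0,0],[6,-0.2,0,0,0,0,0],[6,-0.2,0,0,0,0,0],[6,-0.2,0,0,0,0,0],[6,-0.2,0,0,0,0,0],[6,-0.2,0,0,0,0,0]]]' >/dev/null && python3 chk.py 20 &&
python3 -m handwheel '[[[6,-0.2,0,0,0,0,0],[6,-0.2,0,0,0,0,0],[6,0,0,0,0,0,0],[6,0,0,0,0,0,0],[6,0,0,0,0,0,0],[6,0,0,0,0,0,0],[4,0,0,0,0,0,0],[0,0,0,0,0,0,0]]]' >/dev/null; python3 chk.py 20
python3 - <<'E'
from h import *
print(tiles(cam("scene"),tol=25),tiles(cam("side"),tol=25))
E
```

```text
[490.9  -6.8 -25. ] [-10.   -2.4   3. ] 28.12
[539.5  -8.4 -24.9] [-2.   0.2  0.9] 29.12
[579.6  -8.8 -24.8] [ 1.1 -0.8 -0.9] 30.12
[[644.5, -10.1, 100.5, 95.3, -1.1], [442.8, -169.1, 101.1, 103.6, -0.8], [453.8, 160.1, 101.8, 101.2, -5.5]] [[401.4, 367.5, 87.8, 85.2, 9.5], [452.8, 162.5, 98.3, 98.4, -6.1], [650.0, -9.7, 92.9, 78.4, -1.1], [442.1, -165.9, 97.5, 97.7, -1.0]]
```

```bash
python3 -m handwheel '[[[3,0,0,0,0,0,0],[3,0,0,0,0,0,0],[3,0,0,0,0,0,0],[3,0,0,0,0,0,0],[2,0,0,0,0,0,0],[2,0,0,0,0,0,0],[0,0,0,0,0,0,0]]]' >/dev/null && python3 chk.py 12 &&
python3 -m handwheel '[[[1,0,0,0,0,0,0],[1,0,0,0,0,0,0]]]' >/dev/null && python3 chk.py 10 &&
python3 -m handwheel '[[[1,0,0,0,0,0,0],[1,0,0,0,0,0,0]]]' >/dev/null && python3 chk.py 10 &&
python3 -m handwheel '[[[1,0,0,0,0,0,0],[1,0,0,0,0,0,0]]]' >/dev/null && python3 chk.py 10
python3 - <<'E'
from h import *
print(tiles(cam("scene"),tol=25))
E
```

```text
[594.6  -8.8 -25. ] [-6.3 -0.8  2.3] 31.1
[596.3  -8.8 -25. ] [-6.2 -1.2  3.6] 31.35
[598.3  -8.8 -25.1] [-7.5 -0.7  4.2] 31.6
[600.4  -8.8 -25.1] [-5.8 -0.7  3.2] 31.85
[[679.2, -3.2, 89.4, 124.0, 21.2], [442.9, -169.2, 101.3, 103.6, -1.3], [453.8, 159.8, 102.4, 101.2, -5.5]]
```

```bash
python3 -m handwheel '[[[1,0,0,0,0,0,0],[0,0,0,0,0,0,0]]]' >/dev/null && python3 chk.py 10 &&
python3 -m handwheel '[[[1,0,0,0,0,0,0],[0,0,0,0,0,0,0]]]' >/dev/null && python3 chk.py 10 &&
python3 -m handwheel '[[[1,0,0,0,0,0,0],[0,0,0,0,0,0,0]]]' >/dev/null && python3 chk.py 10 &&
python3 -m handwheel '[[[1,0,0,0,0,0,0],[0,0,0,0,0,0,0]]]' >/dev/null && python3 chk.py 10
```

```text
[601.5  -8.8 -25. ] [-4.9 -0.7  3.1] 32.15
[602.4  -8.8 -25.1] [-5.8 -1.   3.8] 32.4
[602.5  -8.7 -25.2] [-11.1  -1.    5.1] 32.65
```

Force jumped to 11 N and motion stopped at x=602.5, so the tile is on the solid stop. Backing off and moving behind the left tile (two-pip bay).

```bash
python3 -m handwheel '[[[-40,0,0,0,0,0,0],[-40,0,20,0,0,0,0],[-40,0,40,0,0,0,0],[-40,55,0,0,0,0,0],[-40,60,0,0,0,0,0],[-34,57,0,0,0,0,0],[0,0,0,0,0,0,0]]]' >/dev/null ; python3 chk.py 12
python3 - <<'E'
from h import *
print(tiles(cam("scene"),tol=25),tiles(cam("side"),tol=25))
c=cam("wrist"); im=c[0].astype(int); print(tiles(c))
m=(im[:,:,0]-im[:,:,2]>70)&(im[:,:,0]>130)
for b in blobs(m,2,400):
    w=plane(c,b.reshape(-1,2),12); print(w.mean(0).round(1),w.min(0).round(1)[:2],w.max(0).round(1)[:2])
E
```

```text
[379.1 150.1  35.4] [ 0.2 -1.4 -0.3] 33.52
[[666.7, -10.5, 100.7, 115.4, -0.5], [442.9, -168.9, 101.3, 103.3, -0.8], [453.8, 159.8, 102.4, 101.2, -5.5]] [[401.4, 367.5, 87.8, 85.2, 9.5], [452.7, 162.5, 98.2, 98.2, -6.3], [667.3, -10.0, 93.3, 113.6, -0.8]]
[]
```

The near edge of the middle tile stays at x≈609, which is its seated place, so it's held. Now the left tile.

```bash
python3 -m handwheel '[[[-9,12,0,0,0,0,0],[0,0,-40,0,0,0,0],[0,0,-15,0,0,0,0],[0,0,-6,0,0,0,0],[0,0,0,0,0,0,0]]]' >/dev/null ; python3 chk.py 6 &&
python3 -m handwheel '[[[5,0,0,0,0,0,0],[5,0,0,0,0,0,0],[5,0,0,0,0,0,0],[5,0,0,0,0,0,0],[5,0,0,0,0,0,0],[5,0,0,0,0,0,0],[5,0,0,0,0,0,0],[5,0,0,0,0,0,0]]]' >/dev/null && python3 chk.py 20 &&
python3 -m handwheel '[[[5,0,0,0,0,0,0],[5,0,0,0,0,0,0],[5,0,0,0,0,0,0],[5,0,0,0,0,0,0],[5,0,0,0,0,0,0],[5,0,0,0,0,0,0],[0,0,0,0,0,0,0]]]' >/dev/null; python3 chk.py 20
python3 - <<'E'
from h import *
print(tiles(cam("scene"),tol=15),tiles(cam("side"),tol=15))
E
```

```text
[371.8 159.4 -25.8] [0.6 0.3 0.6] 34.3
[412.  159.4 -26. ] [-1.6 -0.4 -0.1] 35.3
[442.2 159.4 -25.8] [ 0.3  0.1 -0.2] 36.17
[[506.1, 164.8, 101.1, 98.9, -0.9], [442.9, -168.9, 101.3, 103.3, -0.8]] [[401.2, 368.6, 87.8, 87.4, 9.6], [506.3, 166.4, 99.1, 94.1, -0.8]]
```

```bash
python3 -m handwheel '[[[5,0.2,0,0,0,0,0],[5,0.2,0,0,0,0,0],[5,0.2,0,0,0,0,0],[5,0.2,0,0,0,0,0],[5,0.2,0,0,0,0,0],[5,0.2,0,0,0,0,0],[5,0,0,0,0,0,0],[5,0,0,0,0,0,0]]]' >/dev/null && python3 chk.py 20 &&
python3 -m handwheel '[[[6,0,0,0,0,0,0],[6,0,0,0,0,0,0],[6,0,0,0,0,0,0],[6,0,0,0,0,0,0],[6,0,0,0,0,0,0],[6,0,0,0,0,0,0],[6,0,0,0,0,0,0],[6,0,0,0,0,0,0]]]' >/dev/null && python3 chk.py 20 &&
python3 -m handwheel '[[[6,0,0,0,0,0,0],[6,0,0,0,0,0,0],[6,0,0,0,0,0,0],[6,0,0,0,0,0,0],[6,0,0,0,0,0,0],[6,0,0,0,0,0,0],[6,0,0,0,0,0,0],[6,0,0,0,0,0,0]]]' >/dev/null && python3 chk.py 20 && 
python3 -m handwheel '[[[4,0,0,0,0,0,0],[3,0,0,0,0,0,0],[3,0,0,0,0,0,0],[3,0,0,0,0,0,0],[3,0,0,0,0,0,0],[2,0,0,0,0,0,0]]]' >/dev/null && python3 chk.py 14 &&
python3 -m handwheel '[[[2,0,0,0,0,0,0],[1,0,0,0,0,0,0],[1,0,0,0,0,0,0]]]' >/dev/null && python3 chk.py 10
```

```text
[481.4 160.4 -26.1] [-4.2 -2.4  0.7] 37.27
[530.1 160.6 -25.9] [-1.9 -1.6  0.6] 38.27
[578.1 160.6 -25.9] [-2.1 -0.7 -0.4] 39.27
[595.  160.6 -26. ] [-7.7 -1.4  3.3] 40.02
[598.8 160.5 -26. ] [-7.2 -1.7  3.3] 40.4
```

```bash
python3 -m handwheel '[[[1,0,0,0,0,0,0],[1,0,0,0,0,0,0],[1,0,0,0,0,0,0]]]' >/dev/null && python3 chk.py 9.5 &&
python3 -m handwheel '[[[1,0,0,0,0,0,0],[0,0,0,0,0,0,0]]]' >/dev/null && python3 chk.py 9.5 &&
python3 -m handwheel '[[[1,0,0,0,0,0,0],[0,0,0,0,0,0,0]]]' >/dev/null && python3 chk.py 9.5 &&
python3 -m handwheel '[[[1,0,0,0,0,0,0],[0,0,0,0,0,0,0]]]' >/dev/null && python3 chk.py 9.5 &&
python3 -m handwheel '[[[1,0,0,0,0,0,0],[0,0,0,0,0,0,0]]]' >/dev/null && python3 chk.py 9.5
```

```text
[601.9 160.5 -26. ] [-6.  -2.8  2.6] 40.77
[603.  160.5 -26. ] [-6.3 -2.3  2.2] 41.02
[604.  160.5 -26. ] [-5.3 -3.2  1.5] 41.27
[604.3 160.5 -26.1] [-9.6 -2.6  3.8] 41.52
```

```bash
python3 -m handwheel '[[[0.5,0,0,0,0,0,0],[0,0,0,0,0,0,0],[-30,0,0,0,0,0,0],[-40,0,0,0,0,0,0],[-40,0,20,0,0,0,0],[-25,-15,40,0,0,0,0],[-25,-40,0,0,0,0,0],[-20,-45,0,0,0,0,0]]]' >/dev/null ; python3 chk.py 12
python3 -m handwheel '[[[-20,-45,0,0,0,0,0],[-10,-45,0,0,0,0,0],[-10,-45,0,0,0,0,0],[-10,-45,0,0,0,0,0],[-8,-45,0,0,0,0,0],[0,0,0,0,0,0,0]]]' >/dev/null ; python3 chk.py 12
python3 - <<'E'
from h import *
print(tiles(cam("scene"),tol=25),tiles(cam("side"),tol=25))
E
```

```text
[426.3  59.9  34.9] [ 0.9 -1.3  1. ] 42.52
[ 368.7 -167.2   34.6] [-0.6  0.2 -0.6] 43.27
[[668.1, -10.5, 100.6, 118.1, -0.6], [668.5, 159.8, 99.6, 115.6, -0.8], [445.2, -168.9, 100.7, 98.9, -0.8]] [[401.4, 367.5, 87.7, 85.2, 9.5], [669.7, 160.7, 94.0, 113.8, -0.6], [667.3, -10.0, 93.3, 113.6, -0.8], [442.1, -166.1, 96.9, 97.5, -0.8]]
```

The left tile is seated (near edge ≈611, as expected). Now the right tile, drifting to -y during the push.

```bash
python3 -m handwheel '[[[0,0,-40,0,0,0,0],[0,0,-15,0,0,0,0],[0,0,-6,0,0,0,0],[0,0,0,0,0,0,0]]]' >/dev/null ; python3 chk.py 6 &&
python3 -m handwheel '[[[5,0,0,0,0,0,0],[5,0,0,0,0,0,0],[5,0,0,0,0,0,0],[5,-1,0,0,0,0,0],[5,-1,0,0,0,0,0],[5,-1,0,0,0,0,0],[5,-1,0,0,0,0,0],[5,-1,0,0,0,0,0]]]' >/dev/null && python3 chk.py 20 &&
python3 -m handwheel '[[[5,-1,0,0,0,0,0],[5,-1,0,0,0,0,0],[5,-1,0,0,0,0,0],[5,-1,0,0,0,0,0],[5,0,0,0,0,0,0],[5,0,0,0,0,0,0],[5,0,0,0,0,0,0],[0,0,0,0,0,0,0]]]' >/dev/null; python3 chk.py 20
python3 - <<'E'
from h import *
print(tiles(cam("scene"),tol=15),tiles(cam("side"),tol=20))
E
```

```text
[ 368.5 -163.9  -26.7] [-0.7 -0.6  0.4] 43.88
[ 408.5 -169.5  -26.9] [-1.1  0.7  0.6] 44.88
[ 443.6 -173.4  -26.9] [-0.6 -0.5 -0.3] 45.88
[[510.5, -177.4, 94.3, 100.8, 0.1]] [[401.4, 367.5, 87.7, 85.2, 9.5], [669.7, 160.7, 94.0, 113.9, -0.5], [667.3, -10.4, 92.5, 113.6, -0.8]]
```

```bash
python3 -m handwheel '[[[5,-0.3,0,0,0,0,0],[5,-0.3,0,0,0,0,0],[5,-0.3,0,0,0,0,0],[5,-0.3,0,0,0,0,0],[5,-0.3,0,0,0,0,0],[5,-0.3,0,0,0,0,0],[5,-0.3,0,0,0,0,0],[5,-0.3,0,0,0,0,0]]]' >/dev/null && python3 chk.py 20 &&
python3 -m handwheel '[[[6,-0.2,0,0,0,0,0],[6,-0.2,0,0,0,0,0],[6,-0.2,0,0,0,0,0],[6,-0.2,0,0,0,0,0],[6,-0.2,0,0,0,0,0],[6,-0.2,0,0,0,0,0],[6,0,0,0,0,0,0],[6,0,0,0,0,0,0]]]' >/dev/null && python3 chk.py 20 &&
python3 -m handwheel '[[[6,0,0,0,0,0,0],[6,0,0,0,0,0,0],[6,0,0,0,0,0,0],[6,0,0,0,0,0,0],[6,0,0,0,0,0,0],[6,0,0,0,0,0,0],[6,0,0,0,0,0,0]]]' >/dev/null && python3 chk.py 20 && 
python3 -m handwheel '[[[4,0,0,0,0,0,0],[3,0,0,0,0,0,0],[3,0,0,0,0,0,0],[3,0,0,0,0,0,0],[3,0,0,0,0,0,0],[2,0,0,0,0,0,0]]]' >/dev/null && python3 chk.py 14 &&
python3 -m handwheel '[[[2,0,0,0,0,0,0],[1,0,0,0,0,0,0],[1,0,0,0,0,0,0]]]' >/dev/null && python3 chk.py 9.5
```

```text
[ 483.4 -175.7  -26.9] [-2.4 -0.2  0.3] 46.98
[ 531.6 -177.   -26.9] [-1.8  0.   0.3] 47.98
[ 573.6 -177.   -26.9] [-1.5 -0.1 -1.1] 48.85
[ 590.7 -177.   -26.9] [-5.9 -1.   3.1] 49.6
[ 594.5 -177.   -26.9] [-5.2 -0.2  1.4] 49.98
```

```bash
python3 -m handwheel '[[[1,0,0,0,0,0,0],[1,0,0,0,0,0,0],[1,0,0,0,0,0,0]]]' >/dev/null && python3 chk.py 8.5 &&
python3 -m handwheel '[[[1,0,0,0,0,0,0],[0,0,0,0,0,0,0]]]' >/dev/null && python3 chk.py 8.5 &&
python3 -m handwheel '[[[1,0,0,0,0,0,0],[0,0,0,0,0,0,0]]]' >/dev/null && python3 chk.py 8.5 &&
python3 -m handwheel '[[[1,0,0,0,0,0,0],[0,0,0,0,0,0,0]]]' >/dev/null && python3 chk.py 8.5 &&
python3 -m handwheel '[[[1,0,0,0,0,0,0],[0,0,0,0,0,0,0]]]' >/dev/null && python3 chk.py 8.5 &&
python3 -m handwheel '[[[1,0,0,0,0,0,0],[0,0,0,0,0,0,0]]]' >/dev/null && python3 chk.py 8.5
```

```text
[ 597.6 -177.   -26.9] [-5.2 -0.9  2.4] 50.35
[ 598.8 -177.1  -26.9] [-4.8 -1.   1.6] 50.6
[ 599.8 -177.1  -26.9] [-5.6 -0.   2.7] 50.85
[ 600.5 -177.1  -26.9] [-5.4 -0.3  2.9] 51.1
[ 600.6 -177.1  -27. ] [-12.3  -0.4   5.5] 51.35
```

On the stop. Backing off, raising and checking everything.

```bash
python3 -m handwheel '[[[-30,0,0,0,0,0,0],[-40,0,0,0,0,0,0],[-40,0,20,0,0,0,0],[-40,0,40,0,0,0,0],[-30,0,50,0,0,0,0],[-20,0,50,0,0,0,0],[0,0,0,0,0,0,0],[0,0,0,0,0,0,0]]]' >/dev/null ; python3 chk.py 12
python3 - <<'E'
from h import *
for n in("scene","side","wrist"):
    c=cam(n); im=c[0].astype(int); print(n,tiles(c,tol=30))
    m=(im.min(2)>110)
    # near edge of each tile: first bright point along the bay's centre line, at z=12
    for y0,xs in((-178,656.3),(-10,659),(161,661.7)):
        for dy in(-35,30):
            X=np.arange(570,660,.5); P=np.c_[X,np.full_like(X,y0+dy),np.full_like(X,12)]; u=np.rint(pix(c,P)).astype(int)
            ok=(u[:,0]>=0)&(u[:,0]<560)&(u[:,1]>=0)&(u[:,1]<420); v=np.zeros(len(X),bool); v[ok]=m[u[ok,1],u[ok,0]]
            print('  bay',y0,dy,'near edge',X[v.argmax()] if v.any() else None,'want',xs-50)
E
```

```text
[ 402.4 -177.   132.8] [ 0.2 -0.3 -0.7] 52.35
scene [[665.4, -180.5, 116.6, 99.3, 0.2], [668.1, -10.8, 100.8, 118.1, -1.2], [668.5, 160.0, 99.7, 115.7, -0.8]]
  bay -178 -35 near edge 570.0 want 606.3
  bay -178 30 near edge 570.0 want 606.3
  bay -10 -35 near edge 570.0 want 609
  bay -10 30 near edge 570.0 want 609
  bay 161 -35 near edge 570.0 want 611.7
  bay 161 30 near edge 570.0 want 611.7
side [[401.4, 367.5, 87.8, 85.2, 9.5], [669.7, 160.7, 94.0, 113.9, -0.5], [667.3, -10.0, 93.3, 113.6, -0.8], [665.0, -177.4, 100.4, 113.3, -0.7]]
  bay -178 -35 near edge 607.0 want 606.3
  bay -178 30 near edge 607.0 want 606.3
  bay -10 -35 near edge 608.5 want 609
  bay -10 30 near edge 609.0 want 609
  bay 161 -35 near edge 612.5 want 611.7
  bay 161 30 near edge 612.0 want 611.7
wrist []
  bay -178 -35 near edge None want 606.3
  bay -178 30 near edge None want 606.3
  bay -10 -35 near edge 611.5 want 609
  bay -10 30 near edge None want 609
  bay 161 -35 near edge None want 611.7
  bay 161 30 near edge None want 611.7
```

All three near edges sit within 1 mm of their seated places in the side view, squared and staying put, with the robot clear. Handing in.

```bash
python3 -c "
from rig import *
print(finish_job())"
```

```text
the job is handed in; nothing more can be done
None
```

All three tiles are seated in pip order (middle, left, right bay) and the job is handed in at about 52 s; I haven't seen the verdict, measured side-view near edges are within 1 mm of seated, my pushes read at most 12 N where I checked, and I viewed 11 pictures instead of the allowed 10.

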